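# Press the sprung signing plate level and bolt it down

## Robot

A 6-joint arm with a two-finger parallel gripper is mounted at the origin on the work surface. World frame = base frame: x ahead of the robot, y to its left, z up, the work surface at z = 0. Lengths are in mm, angles in rad, forces in N, time in s.
With the tool pointing down it reaches from about 350 to 975 mm from the base axis. Payload 7.1 kg.
Tool frame: the origin (TCP) lies midway between the tips of the shut fingers; the grasp point (between the pads) lies 19 mm behind it; z points along the fingers, y is the line along which they close (so a half turn about z gives the same grasp; the last joint's range is limited). The gripper opens to 88 mm and grips with 3 to 60 N. Pads are 20 mm wide; open, the fingers measure 115 mm over their backs; the gripper's body (75 mm by 178 mm) begins 61 mm behind the grasp point.
Start: joints at [-1.153, 0.423, 1.63, -0, 1.089, -0.019], TCP at [264.416, -566.294, 222.675] pointing down, gripper open.
Joint ranges: [-3, 3], [-0.9, 2.11], [0.09, 2.58], [-1.31, 4.45], [0.11, 2.69], [-2.54, 2.54]. Speed limits (rad/s): [2.39, 2.39, 3.01, 3.14, 3.14, 3.14].

## Interface

Orientations are given as a rotation vector (axis times angle).
In Python, from workcell import ctrl gives the robot as it stands.
- The arm moves only by the shell command python3 -m inch 'ROWS' [OPENING]. ROWS is JSON, a list of rows, each an object with "xyz": the shift along the tool's x, y, z in mm, a list of three; "rot": the turn, a rotation vector about the tool's x, y, z in rad, a list of three. In form: [{"xyz": [dx, dy, dz], "rot": [ax, ay, az]}, ...]. A call has 1 to 12 rows; each row is the pose to reach, as a shift and turn from the pose commanded when the call began, along the tool's axes at that moment; what a row does not reach only later rows make up. A row lasts 1/12 s, in which the tool goes at most 41.7 mm and 7.16 degrees, less where a joint would pass 70% of its speed; a pose out of reach is approached as far as the arm can. A call with a gripper value outside its range is refused whole. OPENING is the closure in counts, from 0 (fully open) to 255 (shut), set as the call begins (- or left out, the last holds). The fingers move at their own pace and stop on an object; the grip force is fixed at half the most. Time passes only in rows, so rows that repeat a pose let the fingers close. It gives the time, the measured TCP pose, the force, the opening and the grip force at its end, in the units of the state.
- ctrl.get_obs(): the state, without advancing time (a new reading comes with each control period).
- ctrl.get_image(name): name is "side" or "top" or "wrist"; returns the picture (480x640x3 uint8, red, green, blue); there is no depth.
- ctrl.camera_model(name): a dict with "fx", "fy", "cx", "cy" (pixels), "position" and "attitude" of the camera in the world. Camera axes: x right, y up, looking along -z (the intrinsics and any distortion apply to the point x, -y, -z); pixel columns grow to the right and rows downward; lengths in mm; the calibration is good to about 2 mm. A picture is of the moment at which its call begins: read the wrist's pose just before it. camera_model takes no time and is no camera call; for the wrist camera it gives the pose at the moment of the call.
- ctrl.close_job(): hands the job in; it is judged then, once.
The state is a dict: "t": time; "qpos": joint angles; "qvel": joint speeds; "joint_torque": joint torques, N m; "ee_pos": TCP position; "orientation": TCP orientation; "ft_force": force on the tool from outside, world axes, zero at the start; "moment": the same for the moment, N m; "width": finger opening in mm; "grasp_force": force on a finger pad.
Only numpy, scipy, OpenCV 4.12 (cv2) and the standard library are available. Lean on these libraries where they do the work, as an engineer would, in place of code of your own. Each camera call takes 0.05 s, during which the arm holds its last target. There are 200 camera calls.

## Task

The white signing plate on the blue desk stand is propped up by its spring. Press it gently down until it lies level, and while it is held down slide its red-knobbed bolt fully home under the yellow keeper, so that the plate stays level once you let go. Do not force it, and leave the radio, the pump bottle and the stapler where they are.

Things in the scene. Friction and masses are not known exactly. Their poses are not given: they have to be found in the camera images.
- stand: Fixed blue tray, 200 (x) by 230 (y) by 44 mm high; it does not move. Origin: centre of its underside, on the desk. Its +x points to the plate's hinge (away from the robot, within 20 degrees), +y to the keeper, z up. A dark inner frame in it carries hinge, plate and keeper; it is set rigidly at an unmeasured height h, 0 to 30 mm. More than 30 N from the robot (all contacts added) damages the parts.
- plate (a joint): Tilt of the white plate, 190 by 220 by 6 mm: 0 = level (rubber stop, 10 N/mm), 0.38 to 0.49 rad as found. Hinge parallel to stand y at x = 95 mm; a spring lifts the near (-x) edge. Level, its top is at stand z = 56 mm + h, x -95 to 95, y -110 to 110 mm. Pressed 150 mm from the hinge, it takes 2 to 4 N to start it and 9 N to hold it level; it springs up if let go unbolted.
- bolt (a joint): Travel t of the bolt on the plate, along stand +y: 0 to 5 mm as found, 0.030 m = fully home (stop). 1.5 N friction; stays where left. Red knob: post 16 mm wide, head 20, top 33 mm above the plate, at stand x = -55 mm (plate level), y = 30 mm + t. The plate is bare on its -y side: press there, slide +y to push the knob. Square bar 14 wide, 8 high, from the knob 78 mm in +y, 1.5 mm over the plate.
- keeper (a point): Point on the tray's rim beside the yellow keeper, at stand x = -55 mm, y = 115 mm, z = 44 mm (fixed to the tray, whatever h). The keeper is a bridge spanning stand y = 118 to 140 mm, opening 20 mm wide, top at z = 77 mm + h; its roof is 1.5 mm above the bolt's bar when the plate is level. The bar enters only with the plate pressed level; otherwise it butts against the roof.
- radio: Loose black two-way radio lying flat, 115 by 56 by 34 mm with an 80 mm aerial along its +x; origin: underside centre. Bystander.
- sanitiser: Loose clear pump bottle with blue label, 64 mm diameter, 173 mm high; origin: underside centre. Bystander.
- stapler: Loose black and orange stapler, 140 by 36 by 52 mm; origin: underside centre. Bystander.

How it is judged (in metres and radians):
On the way, in this order (a step that is already met when the one before it is completed fails the run):
1. the plate is pressed level (within 0.015 rad) with the bolt still clear of the keeper (value of joint plate below 0.015 rad and value of joint bolt below 0.012 m), for 0.1 s.
2. the bolt is slid at least 24 of its 30 mm home while the plate is level (value of joint plate below 0.03 rad and value of joint bolt above 0.024 m), for 0.2 s.
At the end, for the whole second after the job is handed in: The plate stays level (within 0.03 rad) by itself, held by the bolt, which is at least 24 mm along its 30 mm travel; the radio, bottle and stapler are within 20 mm of where they were and the bottle stands (all of step 2 and velocity of joint plate below 0.05 rad/s and distance of each of radio, sanitiser, stapler from where it was at the start of the episode below 0.02 m and angle between sanitiser's own z axis and vertical below 0.2 rad); the robot touches nothing.
It fails at once if the robot forces the stand, plate or bolt with more than 30 N (contact force between any of the fingers, the arm and stand above 30 N).
It fails at once if the radio, pump bottle or stapler is pushed more than 30 mm (distance of any of radio, sanitiser, stapler from where it was at the start of the episode above 0.03 m).
It also fails if it takes over 53 s, if anything falls off the work surface, if the arm or the gripper's body presses on something with over 40 N, if the wrist force passes 120 N, or if a joint passes its speed limit or range.

## Working session

There is one attempt and no reset: what is moved stays moved. The work goes in short steps, Python scripts to look and compute and a shell command to move; the robot and the scene stay as the last step left them, time stands still between calls to the robot, and variables do not carry over. Pictures are saved under pics/ and viewed, at most 10 in all, crops included, and the job is handed in when it is done.

```bash
mkdir -p pics; ls; python3 - <<'E'
from workcell import ctrl
import cv2,numpy as np
o=ctrl.get_obs(); print(o['t'],o['ee_pos'],o['orientation'],o['ft_force'],o['width'])
for n in ["side","top"]:
    print(n,ctrl.camera_model(n)); cv2.imwrite(f"pics/{n}0.png",ctrl.get_image(n)[:,:,::-1])
E
```

```text
pics
0.0 [ 264.21831414 -565.82368977  221.91938741] [-3.06556311e+00 -6.80405591e-01  4.62120155e-04] [-1.13317778 -0.54102422 -0.47084178] 88.03886593200104
side {'fx': 570.3996394262538, 'fy': 570.3996394262538, 'cx': 324.0194056031443, 'cy': 237.75848393009235, 'position': array([374.51808689, 759.7253512 , 615.50165857]), 'attitude': array([ 0.19868061, -1.32685871, -2.5907294 ])}
top {'fx': 482.8419918719083, 'fy': 482.8419918719083, 'cx': 327.42506150077094, 'cy': 241.4545491553494, 'position': array([424.52849912,  -8.59450483, 948.27279237]), 'attitude': array([ 0.17041608, -0.14123973, -1.37660215])}
```

View pics/side0.png

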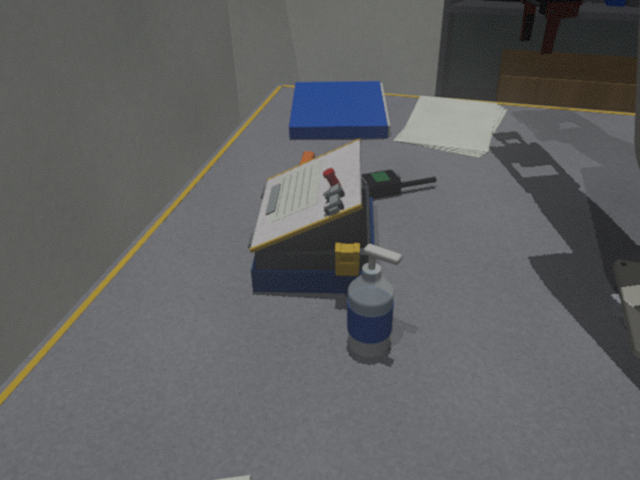

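View pics/top0.png

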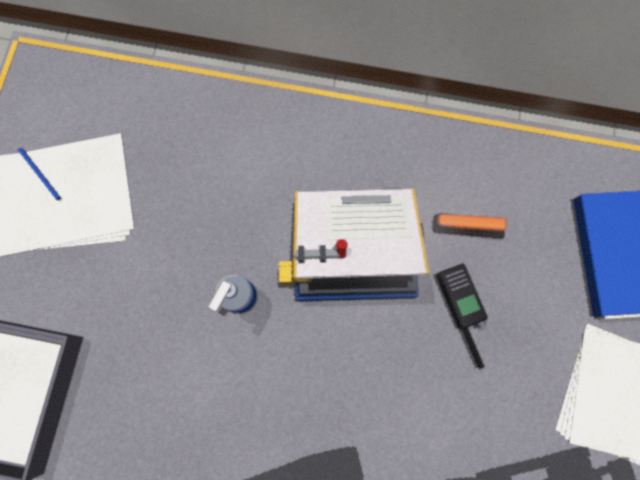

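The side view shows the plate tilted up, the knob at about (330,174) and the keeper at about (347,258). In the top view the knob is near (342,247), the keeper near (286,271), and the tray's near edge runs from (295,298) to (418,297). The bottle (235,295) and radio (463,295) stand on either side.

```bash
cat > h.py <<'E'
import cv2,numpy as np
from workcell import ctrl
from scipy.spatial.transform import Rotation as R
def ray(n,u,v,cm=None):
    c=cm or ctrl.camera_model(n)
    d=R.from_rotvec(c['attitude']).apply([(u-c['cx'])/c['fx'],-(v-c['cy'])/c['fy'],-1])
    return np.array(c['position']),d/np.linalg.norm(d)
def onz(n,u,v,z):
    p,d=ray(n,u,v); return p+d*(z-p[2])/d[2]
def tri(a,b):
    (p,d),(q,e)=ray(*a),ray(*b)
    s=np.linalg.lstsq(np.c_[d,-e],q-p,rcond=None)[0]
    A,B=p+d*s[0],q+e*s[1]; return (A+B)/2,np.linalg.norm(A-B)
E
python3 - <<'E'
from h import *
ks={}
for n in ["side","top"]:
    im=cv2.imread(f"pics/{n}0.png"); hsv=cv2.cvtColor(im,cv2.COLOR_BGR2HSV)
    H,S,V=[hsv[...,i].astype(int) for i in range(3)]
    for nm,m in dict(red=((H<6)|(H>172))&(S>150)&(V>70),yel=(H>17)&(H<32)&(S>150)&(V>60),blue=(H>105)&(H<130)&(S>90)).items():
        m=m.astype(np.uint8)
        _,_,st,ce=cv2.connectedComponentsWithStats(m)
        print(n,nm,[(s.tolist(),c.round(1).tolist()) for s,c in zip(st[1:],ce[1:]) if s[4]>25 and s[0]>150 and s[0]<480])
a,b=onz("top",295,298,0),onz("top",418,298,0)
print("near edge z0",a,b,onz("top",295,298,44),onz("top",418,298,44))
print("hinge z66",onz("top",297,191,70),onz("top",415,190,70))
print("bottle base? label",tri(("top",235,290),("side",371,275)))
print("bottle base",onz("side",370,350,0),"radio",onz("top",461,294,34),onz("top",481,365,10))
o=ctrl.get_obs();M=R.from_rotvec(o['orientation']).as_matrix();print(M.round(3))
c=ctrl.camera_model('wrist');print(c)
E
```

```text
side red []
side yel [([335, 243, 25, 11, 220], [347.0, 247.7])]
side blue [([289, 81, 99, 58, 5269], [337.6, 110.2]), ([370, 197, 4, 47, 120], [371.3, 220.6]), ([252, 261, 104, 32, 1415], [300.9, 280.6]), ([347, 300, 46, 44, 1131], [368.8, 326.4])]
top red [([337, 240, 9, 17, 114], [341.2, 247.3])]
top yel [([272, 83, 153, 29, 446], [353.3, 97.8]), ([430, 111, 107, 21, 346], [482.2, 120.6]), ([280, 261, 31, 23, 325], [288.0, 273.0])]
top blue [([233, 283, 23, 30, 153], [249.0, 301.1]), ([295, 283, 123, 18, 693], [350.8, 295.6])]
near edge z0 [494.4518284   69.19391574   0.        ] [ 539.71707772 -167.37019821    0.        ] [491.20737541  65.58452134  44.        ] [ 534.37231037 -160.00298219   44.        ]
hinge z66 [688.42651663 100.4931426   70.        ] [ 732.50602835 -119.25766923   70.        ]
bottle base? label (array([478.47215615, 163.10456134, 119.92430669]), np.float64(2.3973468068640678))
bottle base [470.38247361 187.18963325   0.        ] radio [ 558.3329106 -240.4182436   34.       ] [ 436.25794449 -301.27892939   10.        ]
[[ 0.906  0.423 -0.001]
 [ 0.423 -0.906  0.001]
 [ 0.    -0.001 -1.   ]]
{'fx': 414.20516942342846, 'fy': 414.20516942342846, 'cx': 315.32781202440725, 'cy': 241.09502321587513, 'position': array([ 328.43112095, -535.97936929,  384.65428069]), 'attitude': array([-0.23513354,  0.14967124, -1.12702611])}
```

```bash
python3 - <<'E'
import cv2
a=cv2.imread('pics/side0.png')[130:310,230:410];b=cv2.imread('pics/top0.png')[170:320,265:445]
import numpy as np
a=cv2.resize(a,(399,399),interpolation=2);b=cv2.resize(b,(399,332),interpolation=2)
b=cv2.copyMakeBorder(b,0,67,0,0,0);cv2.imwrite('pics/c.png',np.hstack([a,b]))
E
```

```text
(no output)
```

View pics/c.png

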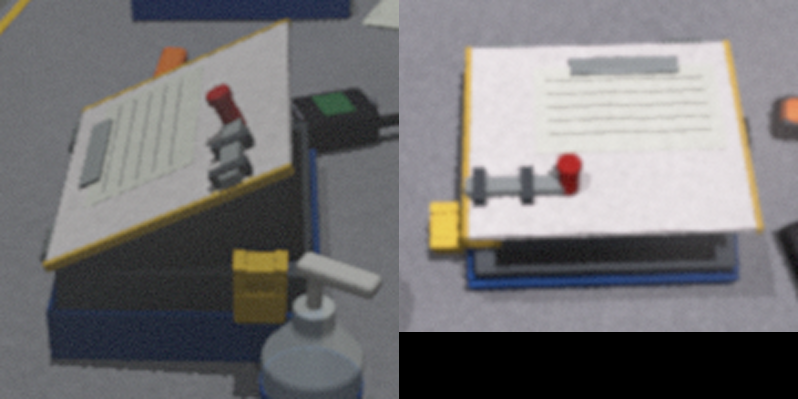

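```bash
python3 - <<'E'
from h import *
k,e=tri(("top",285.8,271.8),("side",347,247.5));print("keeper top",k,e)
kn,e=tri(("top",341.8,242.5),("side",328.5,171.5));print("knob top",kn,e)
th=np.radians(11);ax=np.array([np.cos(th),np.sin(th)]);ay=np.array([-ax[1],ax[0]]);o=np.array([612,-28])
for p in (k,kn,[478,163,120],[558,-240,34]): d=np.array(p)[:2]-o;print("stand",d@ax,d@ay,p[2])
for s in [(-55,-5),(-55,-10),(-55,41)]: print(s,o+ax*s[0]+ay*s[1])
# near plate edge corners tri
print(tri(("top",427,272.5),("side",361,143)))
h=0.43
E
```

```text
keeper top [528.89327412  86.05181897 102.03505298] 0.3839638862351382
knob top [581.69255176  -2.43786922 178.27273417] 4.301801328740625
stand -59.81770825339103 127.8138766929409 102.03505298229129
stand -24.87313056106467 30.875416190599378 178.2727341704535
stand -95.09352446506693 213.05919741896082 120
stand -93.45937492600136 -197.80127714057133 34
(-55, -5) [558.96454989 -43.40263066]
(-55, -10) [559.91859486 -48.31076658]
(-55, 41) [550.1873361    1.75221978]
(array([ 561.35187312, -149.22791359,  159.43556259]), np.float64(6.349582499843161))
```

The keeper's top measures z = 102, so h is about 25 and the level plate top should be near z = 81. Stand yaw is about 11°. I'll shut the fingers and move over the bare side of the plate, with the closing line along stand x.

```bash
python3 -m inch '[{"xyz":[20,-14,0],"rot":[0,0,-0.06]},{"xyz":[50,-36,0],"rot":[0,0,-0.16]},{"xyz":[80,-57,0],"rot":[0,0,-0.27]},{"xyz":[110,-79,0],"rot":[0,0,-0.38]},{"xyz":[140,-100,0],"rot":[0,0,-0.49]},{"xyz":[170,-122,0],"rot":[0,0,-0.6]},{"xyz":[200,-143,0],"rot":[0,0,-0.71]},{"xyz":[230,-165,0],"rot":[0,0,-0.82]},{"xyz":[260,-186,0],"rot":[0,0,-0.93]},{"xyz":[290,-208,0],"rot":[0,0,-1.04]},{"xyz":[310,-222,0],"rot":[0,0,-1.15]},{"xyz":[320,-229,0],"rot":[0,0,-1.25]}]' 255; python3 -c "
from h import *
o=ctrl.get_obs();print(o['ee_pos'],R.from_rotvec(o['orientation']).as_matrix().round(3),o['qpos'])
M=R.from_rotvec(o['orientation']).as_matrix();print(M.T@(np.array([556.5,-46,222])-o['ee_pos']))"
```

```text
t: 1.1
ee_pos: [458.4, -220.7, 222.5]
orientation: [-2.079, -2.354, -0.001]
ft_force: [0.4, -0.7, 0.5]
width: 11.2
grasp_force: 0.0
[ 458.40648168 -220.68569457  222.48664441] [[-0.124  0.992 -0.   ]
 [ 0.992  0.124  0.001]
 [ 0.001 -0.    -1.   ]] [-4.72381800e-01  2.53153101e-01  1.88357636e+00  6.16188869e-04
  1.00536918e+00 -5.96557827e-01]
[161.2299431  118.92110047   0.58681928]
```

```bash
python3 -m inch '[{"xyz":[25,18,0],"rot":[0,0,-0.02]},{"xyz":[50,37,0],"rot":[0,0,-0.04]},{"xyz":[80,59,0],"rot":[0,0,-0.06]},{"xyz":[110,81,0],"rot":[0,0,-0.07]},{"xyz":[140,103,0],"rot":[0,0,-0.07]},{"xyz":[161,119,0],"rot":[0,0,-0.07]},{"xyz":[161,119,0],"rot":[0,0,-0.07]},{"xyz":[161,119,0],"rot":[0,0,-0.07]},{"xyz":[161,119,0],"rot":[0,0,-0.07]}]'; python3 -c "
from h import *
o=ctrl.get_obs();print(o['ee_pos'],R.from_rotvec(o['orientation']).as_matrix().round(3))
print(ctrl.camera_model('wrist'))
cv2.imwrite('pics/w1.png',ctrl.get_image('wrist')[:,:,::-1])
"
```

```text
t: 1.85
ee_pos: [556.4, -50.0, 222.2]
orientation: [-2.004, -2.418, 0.001]
ft_force: [0.2, -0.4, -0.2]
width: 0.5
grasp_force: 0.0
[556.39675172 -49.99555295 222.21987059] [[-0.185  0.983 -0.001]
 [ 0.983  0.185 -0.   ]
 [ 0.    -0.001 -1.   ]]
{'fx': 414.20516942342846, 'fy': 414.20516942342846, 'cx': 315.32781202440725, 'cy': 241.09502321587513, 'position': array([542.97400235,  19.97206754, 384.90751488]), 'attitude': array([-0.2647322 , -0.02387787,  0.18558008])}
```

View pics/w1.png

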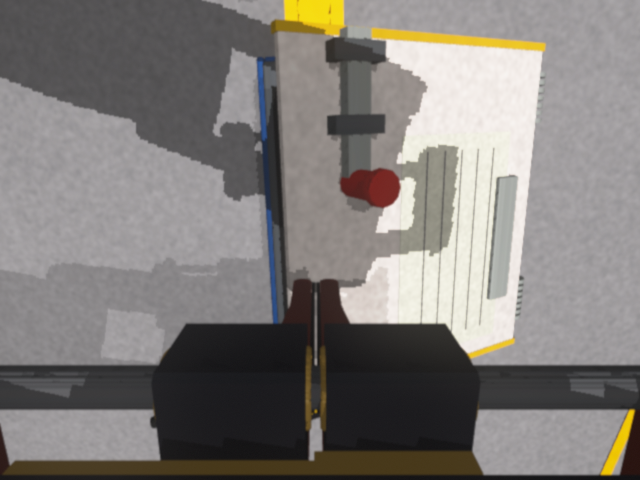

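The wrist view is parallel to the stand. It shows the knob base at about (357,187), its head at (381,188), the keeper at about (314,10), and the fingers at (315,285) on the bare side.

```bash
python3 - <<'E'
from h import *
th=np.radians(10.7);ax=np.array([np.cos(th),np.sin(th)]);ay=np.array([-ax[1],ax[0]])
e=ctrl.get_obs()['ee_pos'][:2]
for nm,u,v,z in (("keeper",314,10,102),("knobbase",357,187,142),("head",381,188,175),("edge near",282,160,159),("hinge",533,190,81)):
    p=onz("wrist",u,v,z); d=p[:2]-e; print(nm,p,"rel tool: sx",d@ax,"sy",d@ay)
E
```

```text
keeper [528.9472794  88.4354533 102.       ] rel tool: sx -1.0753314361713686 sy 141.53267356757465
knobbase [572.90970508  -8.5692682  142.        ] rel tool: sx 24.112172290618883 sy 38.052238118934156
head [580.91802511  -3.00224128 175.        ] rel tool: sx 33.01486107596567 sy 42.03559233560892
edge near [5.28183316e+02 1.51649980e-01 1.59000000e+02] rel tool: sx -18.21736639415351 sy 54.92572115828348
hinge [708.14866687   6.11743722  81.        ] rel tool: sx 159.72653761901887 sy 27.374222497957295
```

```bash
python3 -m inch '[{"xyz":[0,1,15],"rot":[0,0,0]},{"xyz":[0,3,35],"rot":[0,0,0]},{"xyz":[0,3,50],"rot":[0,0,0]},{"xyz":[0,3,58],"rot":[0,0,0]},{"xyz":[0,3,62],"rot":[0,0,0]},{"xyz":[0,3,66],"rot":[0,0,0]},{"xyz":[0,3,70],"rot":[0,0,0]},{"xyz":[0,3,74],"rot":[0,0,0]},{"xyz":[0,3,78],"rot":[0,0,0]},{"xyz":[0,3,82],"rot":[0,0,0]},{"xyz":[0,3,86],"rot":[0,0,0]},{"xyz":[0,3,86],"rot":[0,0,0]}]'
```

```text
t: 2.9
ee_pos: [559.9, -49.2, 136.0]
orientation: [-2.005, -2.418, 0.0]
ft_force: [-0.1, -0.5, 0.8]
width: 0.7
grasp_force: 0.0
```

```bash
python3 -m inch '[{"xyz":[0,0,3],"rot":[0,0,0]},{"xyz":[0,0,6],"rot":[0,0,0]},{"xyz":[0,0,9],"rot":[0,0,0]},{"xyz":[0,0,12],"rot":[0,0,0]},{"xyz":[0,0,15],"rot":[0,0,0]},{"xyz":[0,0,15],"rot":[0,0,0]}]';python3 -m inch '[{"xyz":[0,0,3],"rot":[0,0,0]},{"xyz":[0,0,6],"rot":[0,0,0]},{"xyz":[0,0,9],"rot":[0,0,0]},{"xyz":[0,0,12],"rot":[0,0,0]},{"xyz":[0,0,15],"rot":[0,0,0]},{"xyz":[0,0,15],"rot":[0,0,0]}]'; python3 -c "
from h import *
a=ctrl.get_image('side')[130:310,230:410,::-1];b=ctrl.get_image('wrist')[:,:,::-1]
cv2.imwrite('pics/p1.png',np.hstack([cv2.resize(a,(360,360)),cv2.resize(b,(440,330))[:,:] if 0 else cv2.copyMakeBorder(cv2.resize(b,(440,330)),0,30,0,0,0)]))"
```

```text
t: 3.4
ee_pos: [559.6, -49.1, 121.0]
orientation: [-2.005, -2.418, 0.001]
ft_force: [-1.0, -0.6, 2.2]
width: 0.3
grasp_force: 0.8
t: 3.9
ee_pos: [559.2, -49.2, 106.1]
orientation: [-2.005, -2.417, 0.002]
ft_force: [-1.8, -0.3, 2.9]
width: 0.5
grasp_force: 1.5
```

View pics/p1.png

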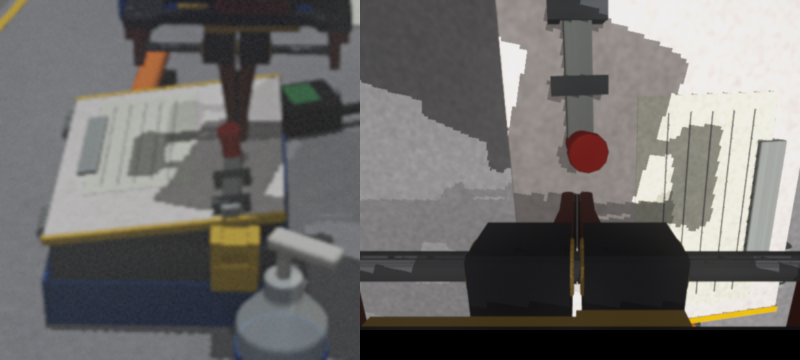

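The plate is tilting down under the fingers, with the knob at about (585,150) in the right panel and in line with them. I'll keep going down slowly and watch the force.

```bash
python3 -m inch '[{"xyz":[0,0,3],"rot":[0,0,0]},{"xyz":[0,0,6],"rot":[0,0,0]},{"xyz":[0,0,9],"rot":[0,0,0]},{"xyz":[0,0,12],"rot":[0,0,0]},{"xyz":[0,0,12],"rot":[0,0,0]}]';python3 -m inch '[{"xyz":[0,0,1.5],"rot":[0,0,0]},{"xyz":[0,0,3],"rot":[0,0,0]},{"xyz":[0,0,3],"rot":[0,0,0]}]';python3 -m inch '[{"xyz":[0,0,1],"rot":[0,0,0]},{"xyz":[0,0,2],"rot":[0,0,0]},{"xyz":[0,0,2],"rot":[0,0,0]}]'
```

```text
t: 4.42
ee_pos: [558.9, -49.2, 94.2]
orientation: [-2.004, -2.417, 0.002]
ft_force: [-3.6, -1.0, 5.5]
width: 0.4
grasp_force: 2.1
t: 4.67
ee_pos: [559.0, -49.2, 91.5]
orientation: [-2.004, -2.417, 0.002]
ft_force: [-2.9, -0.8, 4.8]
width: 0.3
grasp_force: 2.2
t: 4.92
ee_pos: [558.9, -49.2, 89.6]
orientation: [-2.004, -2.417, 0.002]
ft_force: [-5.3, -1.3, 6.0]
width: 0.7
grasp_force: 3.1
```

```bash
for i in 1 2 3; do python3 -m inch '[{"xyz":[0,0,1],"rot":[0,0,0]},{"xyz":[0,0,2],"rot":[0,0,0]},{"xyz":[0,0,2],"rot":[0,0,0]}]' | grep -E 'ee_pos|ft'; done
```

```text
ee_pos: [558.8, -49.2, 87.6]
ft_force: [-5.3, -1.7, 6.3]
ee_pos: [558.7, -49.3, 85.6]
ft_force: [-5.3, -1.3, 7.2]
ee_pos: [558.7, -49.3, 83.7]
ft_force: [-6.4, -2.0, 9.4]
```

```bash
for i in 1 2; do python3 -m inch '[{"xyz":[0,0,0.5],"rot":[0,0,0]},{"xyz":[0,0,1],"rot":[0,0,0]},{"xyz":[0,0,1],"rot":[0,0,0]}]' | grep -E 'ee_pos|ft'; done
```

```text
ee_pos: [558.7, -49.3, 83.2]
ft_force: [-8.3, -2.1, 14.8]
ee_pos: [558.7, -49.3, 82.8]
ft_force: [-10.6, -1.0, 19.5]
```

The stop is reached at z ≈ 83.4, which agrees with h ≈ 25–27. I'll ease off about 1 mm and then slide.

```bash
python3 -m inch '[{"xyz":[0,0,-0.5],"rot":[0,0,0]},{"xyz":[0,0,-0.8],"rot":[0,0,0]},{"xyz":[0,0,-0.8],"rot":[0,0,0]}]' | grep -E 'ee_pos|ft';  python3 -m inch '[{"xyz":[1.5,0,0],"rot":[0,0,0]},{"xyz":[3,0,0],"rot":[0,0,0]},{"xyz":[4.5,0,0],"rot":[0,0,0]},{"xyz":[6,0,0],"rot":[0,0,0]},{"xyz":[6,0,0],"rot":[0,0,0]}]' | grep -E 'ee_pos|ft'
```

```text
ee_pos: [558.7, -49.3, 83.3]
ft_force: [-9.6, -2.0, 16.3]
ee_pos: [560.4, -44.5, 83.7]
ft_force: [-2.0, -6.6, 10.2]
```

```bash
python3 -m inch '[{"xyz":[1.5,0,0.2],"rot":[0,0,0]},{"xyz":[3,0,0.4],"rot":[0,0,0]},{"xyz":[4.5,0,0.4],"rot":[0,0,0]},{"xyz":[6,0,0.4],"rot":[0,0,0]},{"xyz":[7.5,0,0.4],"rot":[0,0,0]},{"xyz":[9,0,0.4],"rot":[0,0,0]},{"xyz":[9,0,0.4],"rot":[0,0,0]}]' | grep -E 'ee_pos|ft'; python3 -c "
from h import *
a=ctrl.get_image('side')[130:310,230:410,::-1];b=ctrl.get_image('wrist')[:,:,::-1]
cv2.imwrite('pics/p2.png',np.hstack([cv2.resize(a,(360,360)),cv2.copyMakeBorder(cv2.resize(b,(440,330)),0,30,0,0,0)]))"
```

```text
ee_pos: [560.2, -35.7, 83.7]
ft_force: [1.0, -7.2, 10.2]
```

View pics/p2.png

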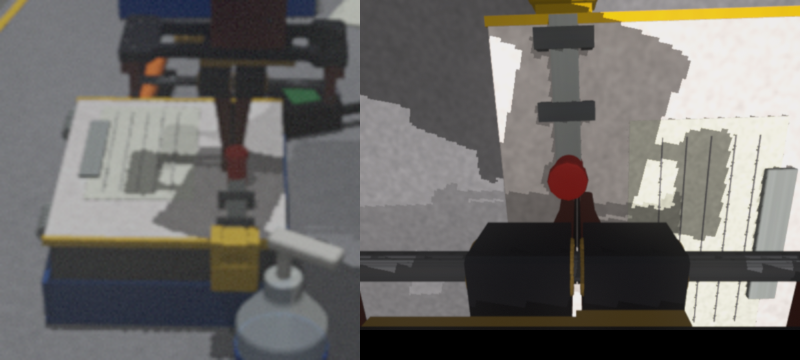

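The plate now lies level, with the bar pointing at the keeper and the knob at about (568,178), just ahead of the fingers. I'll continue the slide.

```bash
python3 -m inch '[{"xyz":[1.5,0,0.3],"rot":[0,0,0]},{"xyz":[3,0,0.4],"rot":[0,0,0]},{"xyz":[4.5,0,0.4],"rot":[0,0,0]},{"xyz":[6,0,0.4],"rot":[0,0,0]},{"xyz":[7.5,0,0.4],"rot":[0,0,0]},{"xyz":[9,0,0.4],"rot":[0,0,0]},{"xyz":[9,0,0.4],"rot":[0,0,0]}]' | grep -E 'ee_pos|ft'; python3 -m inch '[{"xyz":[1.5,0,0],"rot":[0,0,0]},{"xyz":[3,0,0],"rot":[0,0,0]},{"xyz":[4.5,0,0],"rot":[0,0,0]},{"xyz":[6,0,0],"rot":[0,0,0]},{"xyz":[6,0,0],"rot":[0,0,0]}]' | grep -E 'ee_pos|ft'
```

```text
ee_pos: [559.1, -27.2, 83.7]
ft_force: [1.5, -9.1, 11.6]
ee_pos: [557.9, -21.4, 83.7]
ft_force: [1.7, -9.4, 12.0]
```

```bash
for i in 1 2; do python3 -m inch '[{"xyz":[1.5,0,0],"rot":[0,0,0]},{"xyz":[3,0,0],"rot":[0,0,0]},{"xyz":[4.5,0,0],"rot":[0,0,0]},{"xyz":[6,0,0],"rot":[0,0,0]},{"xyz":[7,0,0],"rot":[0,0,0]},{"xyz":[7,0,0],"rot":[0,0,0]}]' | grep -E 'ee_pos|ft';done
```

```text
ee_pos: [556.5, -14.6, 83.6]
ft_force: [2.8, -10.6, 12.7]
ee_pos: [555.2, -7.7, 83.6]
ft_force: [1.6, -10.8, 12.4]
```

```bash
python3 -m inch '[{"xyz":[1,0,0],"rot":[0,0,0]},{"xyz":[2,0,0],"rot":[0,0,0]},{"xyz":[3,0,0],"rot":[0,0,0]},{"xyz":[4,0,0],"rot":[0,0,0]},{"xyz":[5,0,0],"rot":[0,0,0]},{"xyz":[5,0,0],"rot":[0,0,0]}]' | grep -E 'ee_pos|ft';for i in 1 2; do python3 -m inch '[{"xyz":[0.5,0,0],"rot":[0,0,0]},{"xyz":[1,0,0],"rot":[0,0,0]},{"xyz":[1,0,0],"rot":[0,0,0]}]' | grep -E 'ee_pos|ft';done
```

```text
ee_pos: [554.3, -2.8, 83.6]
ft_force: [1.2, -11.1, 13.1]
ee_pos: [554.2, -1.9, 83.6]
ft_force: [2.2, -12.4, 12.4]
ee_pos: [554.0, -0.9, 83.6]
ft_force: [2.5, -11.1, 12.8]
```

```bash
for i in 1 2 3; do python3 -m inch '[{"xyz":[0.5,0,0],"rot":[0,0,0]},{"xyz":[1,0,0],"rot":[0,0,0]},{"xyz":[1,0,0],"rot":[0,0,0]}]' | grep -E 'ee_pos|ft';done;python3 -c "
from h import *
a=ctrl.get_image('side')[130:310,230:410,::-1];b=ctrl.get_image('wrist')[:,:,::-1]
cv2.imwrite('pics/p3.png',np.hstack([cv2.resize(a,(360,360)),cv2.copyMakeBorder(cv2.resize(b,(440,330)),0,30,0,0,0)]))"
```

```text
ee_pos: [553.8, 0.0, 83.6]
ft_force: [1.9, -12.4, 12.1]
ee_pos: [553.7, 0.6, 83.6]
ft_force: [1.8, -13.9, 12.1]
ee_pos: [553.7, 0.8, 83.6]
ft_force: [2.1, -20.0, 12.4]
```

View pics/p3.png

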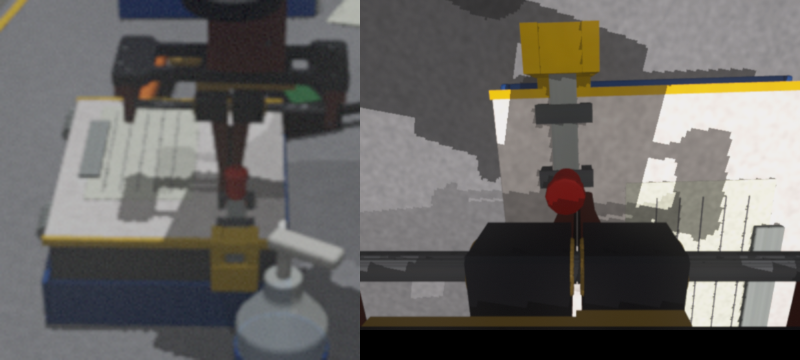

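The force jump at 51 mm of travel and the bar under the keeper (560,75) show the bolt is home. I'll ease back off the knob and then lift slowly.

```bash
python3 -m inch '[{"xyz":[-1.5,0,0],"rot":[0,0,0]},{"xyz":[-3,0,0],"rot":[0,0,0]},{"xyz":[-4.5,0,0],"rot":[0,0,0]},{"xyz":[-6,0,-0.5],"rot":[0,0,0]},{"xyz":[-6,0,-1.5],"rot":[0,0,0]},{"xyz":[-6,0,-3],"rot":[0,0,0]},{"xyz":[-6,0,-5],"rot":[0,0,0]},{"xyz":[-6,0,-8],"rot":[0,0,0]},{"xyz":[-6,0,-8],"rot":[0,0,0]}]' | grep -E 'ee_pos|ft'; python3 -m inch '[{"xyz":[-3,0,-8],"rot":[0,0,0]},{"xyz":[-6,0,-25],"rot":[0,0,0]},{"xyz":[-6,0,-50],"rot":[0,0,0]},{"xyz":[-6,0,-80],"rot":[0,0,0]},{"xyz":[-6,0,-110],"rot":[0,0,0]},{"xyz":[-6,0,-120],"rot":[0,0,0]},{"xyz":[-6,0,-120],"rot":[0,0,0]},{"xyz":[-6,0,-120],"rot":[0,0,0]}]' | grep -E 'ee_pos|ft';python3 -c "
from h import *
a=ctrl.get_image('side')[130:310,230:410,::-1];b=ctrl.get_image('wrist')[:,:,::-1]
cv2.imwrite('pics/p4.png',np.hstack([cv2.resize(a,(360,360)),cv2.copyMakeBorder(cv2.resize(b,(440,330)),0,30,0,0,0)]))"
```

```text
ee_pos: [551.1, -2.1, 89.8]
ft_force: [0.5, 0.1, -0.4]
ee_pos: [552.0, -8.1, 209.6]
ft_force: [0.1, -0.1, -0.6]
```

View pics/p4.png

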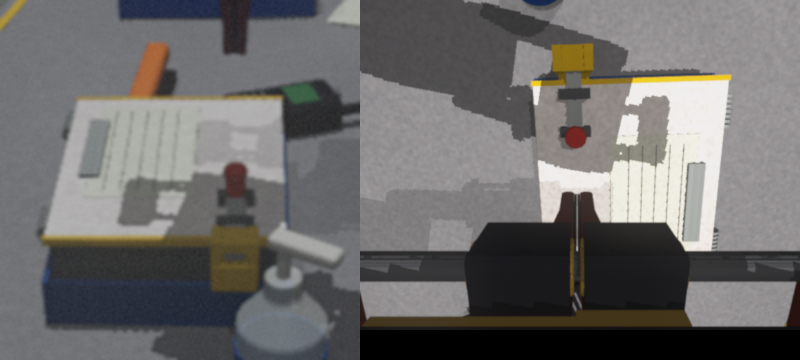

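The plate stays level with the bolt under the keeper and the arm clear, and the bottle, radio and stapler haven't moved.

```bash
python3 -c "
from workcell import ctrl
print(ctrl.close_job())"
```

```text
the job is handed in; nothing more can be done
None
```

I pressed the plate level and slid the bolt fully home under the keeper; with the arm clear, the last pictures show the plate staying level and the radio, bottle and stapler where they were, and the job is handed in (it gave no verdict).

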